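Load the pot-brushing machine and latch its sliding guard

TASK

Stand the small empty clay pot upright in the ring-shaped seat inside the pot-brushing machine. Then slide the clear guard shut over it until its sprung latch clicks in, pushing gently at the end so that the guard is not forced hard into its rubber stop. Leave the big pot, the saucer and the brush where they are.

Things in the scene. Friction and masses are not known exactly. Their poses are not given: they have to be found in the camera images.
- pot: small empty flower pot of bare clay, 62 mm across its upright rim band (rim 38 to 55 mm above its foot, wall 4 mm), 55 mm tall, foot 44 mm across, 0.08 to 0.17 kg; origin: centre of the underside of the foot, z up along its axis. Best gripped from above across the outside of the rim band
- machine: grey bench-top machine, fixed. Origin: on the bench under the middle of its open chamber; z up; its +y is the way the guard opens, -y shuts. Chamber inside 190 (x) by 186 mm (y), floor 29, wall tops 95 mm high; two white brush rollers 26 mm across at x +-75, y 72. Motor housing y 105 to 330, 95 high. Width x +-115. Steel latch bracket at x 61 to 107, y -218 to -86, up to 176 mm high
- seat_mid (a point): centre of the ring seat, on the chamber floor 29 mm above the bench, where the underside of the pot's foot belongs. The ring is 54 mm across inside, 72 mm outside, 6 mm high
- guard (a joint): the clear sliding guard's distance from its nominal shut position, m: 0.18 to 0.2 at the start (open), falling as it is pushed along the machine's -y against about 2 N of rail friction. The latch bracket is screw-adjusted: the guard truly latches somewhere from -0.02 to +0.02, which cannot be read and must be felt
- bar (a point): middle of the top face of the guard's black bar handle; the frame is the machine's. The bar stands on the guard: 90 mm long (x), 14 mm thick (y), 41 mm tall, its top 145 mm above the bench; the guard's panel below it is 105 mm above the bench. It may be pushed on its +y face or pinched across its thickness from above
- latch (a joint): lift of the sprung latch roller, m: 0 at rest. Over the last 37 mm before latching the ramp on the guard's tongue lifts it, up to 0.008, the push growing to about 7 to 13 N in all; at the click it drops back to 0 behind the ramp and the push falls away sharply. It needs no handling
- stop (a joint): how far the rubber stop ahead of the guard's tongue is pressed in, m: 0 when free. The tongue meets it 1 mm before latching, so it stays pressed in about 0.001 while latched; it pushes back with 6.5 N per mm. 0.0035 (23 N) is being forced hard
- big_pot: bystander: bigger empty clay pot, 93 mm across the rim, 83 mm tall; origin at the centre of its underside
- saucer: bystander: shallow round clay saucer 90 mm across, 20 mm high; origin at the centre of its underside
- brush: bystander: hand brush with a wooden handle lying on the bench; origin on its underside
There are look-alikes about, which are no part of the job. Leave any green or pink look-alike of the pot alone.

How it is judged (in metres and radians):
On the way, in this order (a step that is already met when the one before it is completed fails the run):
1. the small pot stands upright in the ring seat, let go, with the guard still open (distance between pot and seat_mid below 0.007 m and angle between pot's own z axis and vertical below 0.1 rad and contact force between the fingers and pot below 0.05 N and value of joint guard above 0.1 m), for 0.2 s.
2. the guard's ramp lifts the latch (value of joint latch above 0.004 m and value of joint guard below 0.05 m), for 0.02 s.
At the end, for the whole second after the job is handed in: The guard is shut (joint guard below 0.022) and at rest against its rubber stop (pressed in by more than 0.2 mm), with the latch dropped in behind it (lift below 1.2 mm), and the small pot stands upright (within 0.1 rad) and at rest in the ring seat, its foot within 7 mm of the seat's centre (value of joint guard below 0.022 m and value of joint latch below 0.0012 m and value of joint stop above 0.0002 m and velocity of joint guard between -0.005 and 0.005 m/s and distance between pot and seat_mid below 0.007 m and angle between pot's own z axis and vertical below 0.1 rad and linear speed of pot below 0.02 m/s); the robot touches nothing.
It fails at once if the guard is forced hard into its rubber stop (stop pressed in more than 3.5 mm, 23 N) (value of joint stop above 0.0035 m).
It fails at once if the big pot is shifted more than 15 mm (distance of big_pot from where it was at the start of the episode above 0.015 m).
It fails at once if the saucer is shifted more than 15 mm (distance of saucer from where it was at the start of the episode above 0.015 m).
It fails at once if the brush is shifted more than 15 mm (distance of brush from where it was at the start of the episode above 0.015 m).
It also fails if it takes over 70 s, if anything falls off the work surface, if the arm or the gripper's body presses on something with over 40 N, if the wrist force passes 120 N, or if a joint passes its speed limit or range.

ROBOT

A 6-joint arm with a two-finger parallel gripper is mounted at the origin on the work surface. World frame = base frame: x ahead of the robot, y to its left, z up, the work surface at z = 0. Lengths are in m, angles in degrees, forces in N, time in s.
With the tool pointing down it reaches from about 0.375 to 0.9 m from the base axis. Payload 3.1 kg.
Tool frame: the origin (TCP) lies on the centre line of the jaws, within the pads' length; the fingertips stand 14 mm ahead of it and the grasp point (between the pads) lies 5 mm behind it; y points along the fingers, x is the direction in which the jaws open and shut, and the axes are right-handed (so a half turn about y gives the same grasp; the last joint's range is limited). The gripper opens to 87 mm and grips with 3 to 60 N. Pads are 19 mm wide; open, the fingers measure 117 mm over their backs; the gripper's body (75 mm by 190 mm) begins 51 mm behind the grasp point.
Start: joints at [62.71, 30.224, 82.088, -0, 67.689, -10.227], TCP at [0.183, 0.597, 0.237] pointing down, gripper open.
Joint ranges: [-176.69, 176.69], [-43.24, 126.21], [12.49, 139.97], [-82, 262], [0, 151.66], [-163.58, 163.58]. Speed limits (degrees/s): [159.86, 159.86, 180, 180, 180, 180].

INTERFACE

Orientations are given as a 3x3 rotation matrix whose columns are the frame's x, y, z axes.
In Python, from rig import bot gives the robot as it stands.
- The arm moves only by the tool jog_arm, never from a script. Its argument "rows" is a list that holds one entry, the list of rows, each a list of 6 numbers: the shift along the tool's x, y, z in m, then the turn, a rotation vector about the tool's x, y, z in degrees. A call has 1 to 8 rows; each row shifts and turns the commanded pose from where the row before left it, along the tool's axes as they then stand; what a row does not reach is not made up. A row lasts 1/10 s, in which the tool goes at most 50 mm and 8.59 degrees, less where a joint would pass 70% of its speed; a pose out of reach is approached as far as the arm can. A call is refused whole if a number of a shift passes 0.05 or a number of a turn 8.59, either way. A call with a gripper value outside its range is refused whole. "jaw" is the finger opening in m, from 0 to 0.087, set as the call begins (left out, the last holds). The fingers move at their own pace and stop on an object; the grip force is fixed at half the most. Time passes only in rows, so rows that do not move let the fingers close. It gives the time, the measured TCP pose, the force and the opening at its end, in the units of the state.
- bot.read_state(): the state, without advancing time (a new reading comes with each control period).
- bot.capture(name): name is "side" or "top" or "wrist"; returns (picture, depth): 400x640x3 uint8, red, green, blue; 400x640 float32, m along the optical axis (not along the pixel's ray), 0 where there is no reading.
- bot.camera_params(name): a dict with "fov_y" (degrees; the focal length in pixels is half the picture's height over the tangent of half this angle, whatever the lens; pixels are square), "cx", "cy" (the principal point, pixels), "xyz" and "attitude" of the camera in the world. Camera axes: x right, y down, z forward; pixel columns grow to the right and rows downward; lengths in m; the calibration is good to about 2 mm. A picture is of the moment at which its call begins: read the wrist's pose just before it. camera_params takes no time and is no camera call; for the wrist camera it gives the pose at the moment of the call.
- bot.hand_in(): hands the job in, once; it reports no verdict.
Trained networks look in the newest picture that a camera, given by its name, has taken for a name from the list of things; names that differ only in an ending like _2 or _b are one class to them, and where a whole thing is asked for, a point or a joint stands for the part that bears it (a point fixed in the world has none). Each returns a list of dicts, best first, with "conf" (0 to 1); they miss things now and then, are a little off and sometimes report something else, mostly with a low value. They report only what shows in the picture. A call takes as long as a camera call. They do not tell look-alikes from the thing itself.
- bot.silhouettes(camera, target): "mask" (400x640 bool, what is visible of it).
- bot.landmark_of(camera, target): "xyz" ([x, y, z] in m, in world coordinates, good to about 4 mm: a listed point, or the origin of a listed thing).
The state is a dict: "time_s": time; "joint_positions": joint angles; "qvel": joint speeds; "tau": joint torques, N m; "position": TCP position; "tcp_rot": TCP orientation; "force": force on the tool from outside, world axes, zero at the start; "moment": the same for the moment, N m; "opening": opening from 0.0 (shut) to 1.0 (fully open).
Only numpy, scipy, OpenCV 4.12 (cv2) and the standard library are available. Lean on these libraries where they do the work, as an engineer would, in place of code of your own. Each camera call takes 0.05 s, during which the arm holds its last target. There are 200 camera calls.

## Working session

There is one attempt and no reset: what is moved stays moved. The work goes in short steps, Python scripts to look and compute and a tool call to move; the robot and the scene stay as the last step left them, time stands still between calls to the robot, and variables do not carry over. Pictures are saved under pics/ and viewed, about 8 in all and at most 12, crops included, and the job is handed in when it is done.

Besides the shell and the picture viewer there is one more tool, called as a command line: name --argument value ..., lists and objects as JSON in quotes. jog_arm: Moves the arm, as the interface text tells. Its arguments: {"type":"object","properties":{"rows":{"type":"array","items":{"type":"array","items":{"type":"array","items":{"type":"number"}}}},"jaw":{"type":"number"}},"required":["rows"]}

```bash
mkdir -p pics; ls; cat > h.py <<'E'
from rig import bot
import numpy as np, cv2
def save(n,pic): cv2.imwrite(f'pics/{n}.png',cv2.cvtColor(pic,cv2.COLOR_RGB2BGR))
def world(cam,depth,p=None):
    p=p or bot.camera_params(cam); f=200/np.tan(np.radians(p['fov_y']/2))
    v,u=np.mgrid[:400,:640]
    c=np.stack([(u-p['cx'])/f*depth,(v-p['cy'])/f*depth,depth],-1)
    return c@np.array(p['attitude']).T+np.array(p['xyz'])
E
python3 - <<'E'
from h import *
s=bot.read_state(); print(s['position'],np.round(s['tcp_rot'],3).tolist(),s['opening'],s['force'])
ims=[]
for c in('top','side'):
    pic,d=bot.capture(c); ims.append(pic); np.save(c,d); p=bot.camera_params(c); print(c,p['fov_y'],p['xyz'],np.round(p['attitude'],3).tolist())
    for t in('pot','machine','seat_mid','bar','big_pot','saucer','brush'):
        print(c,t,[(np.round(x['xyz'],3).tolist(),round(x['conf'],2)) for x in bot.landmark_of(c,t)])
save('top',ims[0]);save('side',ims[1])
E
```

```text
pics
[0.18301275 0.59684477 0.23552963] [[0.293, -0.001, -0.956], [0.956, -0.002, 0.293], [-0.002, -1.0, 0.0]] 1.0004471915288562 [-0.6255668  -0.05523926 -0.04890178]
top 54.645681709730844 [ 0.45682854 -0.14678529  0.96345193] [[0.009, -0.989, 0.151], [-1.0, -0.008, 0.008], [-0.007, -0.151, -0.989]]
top pot [([0.354, -0.335, -0.003], 0.75), ([0.459, -0.307, -0.001], 0.74), ([0.454, -0.411, 0.003], 0.6)]
top machine [([0.566, 0.042, -0.002], 0.61)]
top seat_mid [([0.574, 0.024, 0.032], 0.93)]
top bar [([0.53, 0.29, 0.143], 0.89)]
top big_pot [([0.623, -0.309, 0.003], 0.82)]
top saucer [([0.394, -0.183, -0.002], 0.87), ([0.574, 0.024, 0.029], 0.22)]
top brush [([0.795, 0.02, 0.003], 0.9)]
side 44.83397981576918 [ 0.28124111 -1.04218741  0.71362181] [[0.952, -0.165, 0.259], [-0.307, -0.525, 0.794], [0.004, -0.835, -0.55]]
side pot [([0.456, -0.305, -0.003], 0.88), ([0.354, -0.343, -0.002], 0.8), ([0.454, -0.411, 0.002], 0.68)]
side machine [([0.567, 0.04, -0.0], 0.96)]
side seat_mid [([0.571, 0.026, 0.032], 0.65)]
side bar [([0.532, 0.293, 0.145], 0.89), ([0.574, 0.021, 0.03], 0.29)]
side big_pot [([0.619, -0.307, -0.002], 0.64)]
side saucer [([0.391, -0.184, -0.006], 0.96)]
side brush [([0.795, 0.019, -0.0], 0.76)]
```

View pictures.

View pics/top.png

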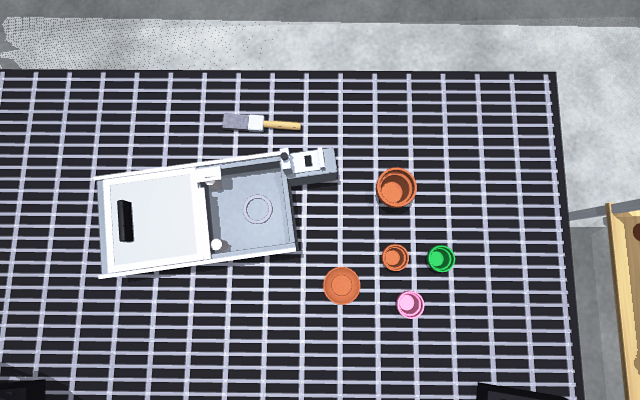

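View pics/side.png

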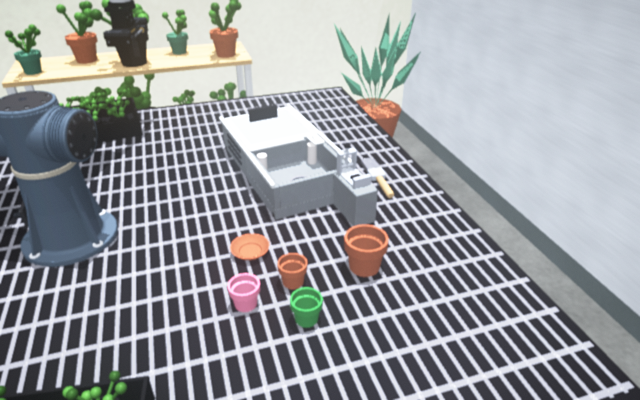

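```bash
python3 - <<'E'
from h import *
pic=cv2.cvtColor(cv2.imread('pics/top.png'),cv2.COLOR_BGR2RGB)
for cam in('top','side'):
    d=np.load(cam+'.npy'); W=world(cam,d); x,y,z=W[...,0],W[...,1],W[...,2]
    def sel(cx,cy,r,z0,z1): 
        m=(np.hypot(x-cx,y-cy)<r)&(z>z0)&(z<z1)&(d>0); return W[m]
    def rect(P): return cv2.minAreaRect((P[:,:2]*1000).astype(np.float32))
    P=sel(.457,-.306,.045,.04,.07); c=cv2.minEnclosingCircle((P[:,:2]*1000).astype(np.float32)); print(cam,'rim',c,rect(P),np.percentile(P[:,2],[50,95]))
    P=sel(.573,.025,.05,.0325,.045); print(' ring',len(P),cv2.minEnclosingCircle((P[:,:2]*1000).astype(np.float32)) if len(P) else '')
    P=sel(.573,.025,.05,.02,.033); print(' floor z',np.median(P[:,2]) if len(P) else '')
    P=sel(.53,.29,.07,.135,.155); print(' bar',rect(P),np.median(P[:,2]))
    P=sel(.55,.16,.3,.085,.115); print(' machine',rect(P))
    P=sel(.65,-.05,.12,.12,.2);print(' bracket',rect(P),P[:,2].max())
save('crop',cv2.resize(pic[220:340,300:480],None,fx=4,fy=4,interpolation=cv2.INTER_CUBIC))
E
```

```text
top rim ((458.61328125, -307.52667236328125), 30.732383728027344) ((459.069580078125, -306.9864196777344), (60.097782135009766, 59.88875198364258), 88.08088684082031) [0.05419658 0.05758851]
 ring 304 ((565.635986328125, 25.37286949157715), 43.83848190307617)
 floor z 0.029434978015019708
 bar ((530.7765502929688, 289.6890869140625), (89.23729705810547, 15.528586387634277), 8.406937599182129) 0.14434340483291613
 machine ((557.2750854492188, 117.36006164550781), (230.64942932128906, 504.5838623046875), 8.488656044006348)
 bracket ((673.1241455078125, -92.8112564086914), (46.70864486694336, 90.83949279785156), 8.415082931518555) 0.17479677144400751
side rim ((457.2178955078125, -307.3472595214844), 32.55630111694336) ((458.2135009765625, -308.2122802734375), (61.095272064208984, 60.98050308227539), 65.45134735107422) [0.0495866 0.0549817]
 ring 37 ((567.8659057617188, 41.72331237792969), 24.87088394165039)
 floor z 0.02895393964804327
 bar ((530.1499633789062, 289.3139953613281), (89.6032943725586, 18.257320404052734), 10.420207023620605) 0.14161029334464598
 machine ((557.3009033203125, 118.51991271972656), (233.7891082763672, 504.407470703125), 8.37540340423584)
 bracket ((671.7200317382812, -87.88182067871094), (49.14938735961914, 95.39251708984375), 6.704626083374023) 0.17315308218556336
```

View pics/crop.png

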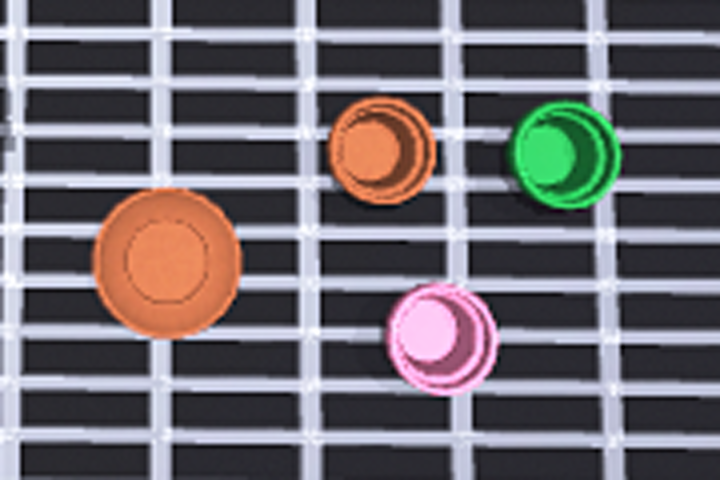

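The scene holds three similar pots in the top view. The bare clay one is at (396,257), the green look-alike at (441,259) and the pink one at (410,304). Only the clay pot fits the description, and the enlarged crop shows it upright at crop (382,150), about world (0.458,-0.307). The machine's yaw is about 8.45°. I'll turn the jaws parallel to the machine's x.

jog_arm --rows '[[[0,0,0,0,8.06,0],[0,0,0,0,8.06,0],[0,0,0,0,8.06,0],[0,0,0,0,8.06,0],[0,0,0,0,8.06,0],[0,0,0,0,8.06,0],[0,0,0,0,8.06,0],[0,0,0,0,8.06,0]]]' --jaw 0.087

```text
time_s: 1.6
position: [0.1834, 0.5975, 0.2366]
tcp_rot: [[0.99, 0.0, -0.141], [0.141, 0.0, 0.99], [0.0, -1.0, 0.0]]
force: [-0.3, 0.3, -0.8]
opening: 1.0
```

```bash
cat >> h.py <<'E'
def go(*t):
    s=bot.read_state(); R=np.array(s['tcp_rot']); p=np.array(s['position'])
    print('pos',np.round(p,4),'yaw',round(np.degrees(np.arctan2(R[1,0],R[0,0])),2),'Rz',np.round(R[2],4),'F',np.round(s['force'],2),'op',round(s['opening'],3),'t',s['time_s'])
    for q in t: print(' to',q,'tool shift',np.round(R.T@(np.array(q)-p),4)); p=np.array(q)
E
python3 -c "
from h import *
go((.42,.36,.235),(.458,-.307,.235))"
```

```text
pos [0.1834 0.5975 0.2366] yaw 8.12 Rz [ 0. -1.  0.] F [-0.26  0.3  -0.77] op 1.0 t 1.6
 to (0.42, 0.36, 0.235) tool shift [ 0.2007  0.0016 -0.2685]
 to (0.458, -0.307, 0.235) tool shift [-0.0566 -0.     -0.6657]
```

jog_arm --rows '[[[0.025,0,-0.0335,0,0,0],[0.025,0,-0.0335,0,0,0],[0.025,0,-0.0335,0,0,0],[0.025,0,-0.0335,0,0,0],[0.025,0,-0.0335,0,0,0],[0.025,0,-0.0335,0,0,0],[0.025,0,-0.0335,0,0,0],[0.025,0,-0.0335,0,0,0]]]'

```text
time_s: 2.4
position: [0.4217, 0.3605, 0.2368]
tcp_rot: [[0.989, 0.0, -0.147], [0.147, 0.0, 0.989], [0.0, -1.0, 0.0]]
force: [0.5, 1.5, -0.0]
opening: 0.999
```

jog_arm --rows '[[[-0.0035,0,-0.0416,0,0,0],[-0.0035,0,-0.0416,0,0,0],[-0.0035,0,-0.0416,0,0,0],[-0.0035,0,-0.0416,0,0,0],[-0.0035,0,-0.0416,0,0,0],[-0.0035,0,-0.0416,0,0,0],[-0.0035,0,-0.0416,0,0,0],[-0.0035,0,-0.0416,0,0,0]]]'

```text
time_s: 3.2
position: [0.4419, 0.0268, 0.2369]
tcp_rot: [[0.989, 0.001, -0.147], [0.147, -0.0, 0.989], [0.001, -1.0, -0.0]]
force: [0.4, 0.6, 0.1]
opening: 1.002
```

```bash
python3 - <<'E'
from h import *
go((.458,-.307,.235))
p=bot.camera_params('wrist'); pic,d=bot.capture('wrist'); save('w1',pic)
print(p['fov_y'],p['xyz'],np.round(p['attitude'],2).tolist())
W=world('wrist',d,p);x,y,z=W[...,0],W[...,1],W[...,2]
print([(np.round(a['xyz'],4),a['conf']) for a in bot.landmark_of('wrist','seat_mid')])
np.save('w1',W)
E
```

```text
pos [0.4419 0.0268 0.2369] yaw 8.46 Rz [ 1.e-03 -1.e+00 -3.e-04] F [0.42 0.65 0.07] op 1.002 t 3.2
 to (0.458, -0.307, 0.235) tool shift [-0.0332  0.002  -0.3326]
63.87910216977537 [0.43013889 0.10392681 0.38552463] [[0.99, 0.14, 0.04], [0.15, -0.95, -0.28], [0.0, 0.29, -0.96]]
[(array([0.5699, 0.0206, 0.0288]), 0.82), (array([0.5706, 0.0386, 0.0011]), 0.68)]
```

View pics/w1.png

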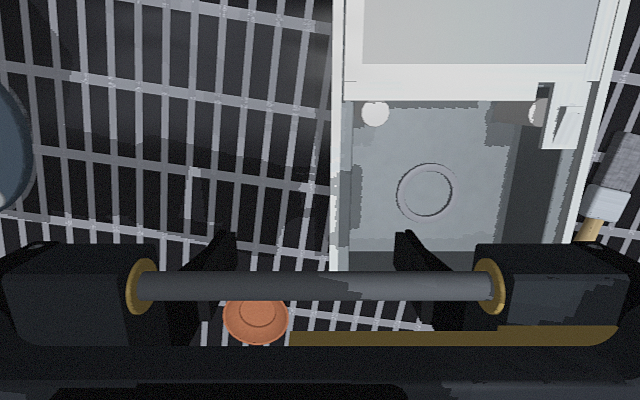

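The wrist view shows the ring seat at about (425,191). I'll project its outline while moving on to the pot.

```bash
python3 - <<'E'
from h import *
W=np.load('w1.npy'); x,y,z=W[...,0],W[...,1],W[...,2]
m=(np.hypot(x-.571,y-.024)<.048)
print('floor',np.median(z[m]))
f=np.median(z[m]); r=m&(z>f+.003)&(z<f+.009); P=W[r]
print(len(P),P.mean(0))
from scipy.optimize import least_squares
q=least_squares(lambda c:np.hypot(P[:,0]-c[0],P[:,1]-c[1])-.0315,[.571,.024],loss='soft_l1',f_scale=.002); print(q.x,np.std(q.fun))
g=cv2.cvtColor(cv2.imread('pics/w1.png'),cv2.COLOR_BGR2GRAY)
c=cv2.HoughCircles(cv2.GaussianBlur(g,(3,3),0)[140:245,370:480],cv2.HOUGH_GRADIENT,1,5,param1=60,param2=15,minRadius=20,maxRadius=36)
for u,v,R in c[0][:4]: print(u+370,v+140,R,W[int(round(v+140)),int(round(u+370))])
E
```

```text
floor 0.029965036343758356
1322 [0.57283328 0.02283584 0.03534673]
[0.57270288 0.02202602] 0.0025713876357923294
426.5 189.5 27.2 [0.57167226 0.02449453 0.03012258]
429.5 195.5 31.3 [0.57853637 0.01786018 0.02890032]
423.5 193.5 28.8 [0.57107047 0.01917634 0.02884938]
423.5 185.5 28.8 [0.56804357 0.0288966  0.0306046 ]
```

jog_arm --rows '[[[-0.0042,0,-0.0416,0,0,0],[-0.0042,0,-0.0416,0,0,0],[-0.0042,0,-0.0416,0,0,0],[-0.0042,0,-0.0416,0,0,0],[-0.0042,0,-0.0416,0,0,0],[-0.0042,0,-0.0416,0,0,0],[-0.004,0,-0.0416,0,0,0],[-0.004,0,-0.0414,0,0,0]]]'

```text
time_s: 4.1
position: [0.4583, -0.3062, 0.2366]
tcp_rot: [[0.989, 0.0, -0.147], [0.147, 0.0, 0.989], [0.0, -1.0, 0.0]]
force: [0.4, 0.4, 0.3]
opening: 1.0
```

```bash
python3 - <<'E'
from h import *
go((.458,-.307,.051))
p=bot.camera_params('wrist'); pic,d=bot.capture('wrist'); save('w2',pic)
for t in('pot','green'):
  try: print([(np.round(a['xyz'],4),a['conf']) for a in bot.landmark_of('wrist',t)])
  except Exception as e: pass
W=world('wrist',d,p); 
hsv=cv2.cvtColor(pic,cv2.COLOR_RGB2HSV)
P=W[(np.hypot(W[...,0]-.458,W[...,1]+.307)<.05)&(W[...,2]>.045)&(W[...,2]<.065)]
print(len(P),cv2.minEnclosingCircle((P[:,:2]*1000).astype(np.float32)) if len(P) else'')
E
```

```text
pos [ 0.4583 -0.3062  0.2366] yaw 8.48 Rz [ 4.e-04 -1.e+00  4.e-04] F [0.36 0.4  0.3 ] op 1.0 t 4.1
 to (0.458, -0.307, 0.051) tool shift [-0.0005  0.1856 -0.0008]
[(array([ 0.453 , -0.4168, -0.0011]), 0.71), (array([ 0.4613, -0.3057,  0.0039]), 0.68), (array([ 0.3516, -0.339 ,  0.0042]), 0.62)]
824 ((460.3028869628906, -307.0919189453125), 30.896514892578125)
```

View pics/w2.png

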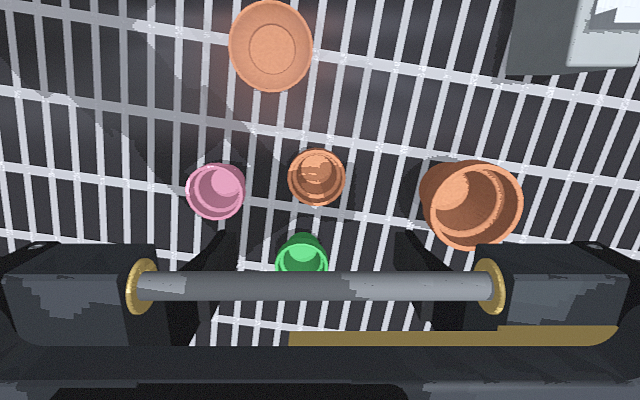

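The clay pot is at (316,178), with pink at (216,191), green at (302,257) and the big pot at (472,203). The jaw paths are clear, so I'll go down.

jog_arm --rows '[[[0,0.03,-0.001,0,0,0],[0,0.03,0,0,0,0],[0,0.03,0,0,0,0],[0,0.03,0,0,0,0],[0,0.025,0,0,0,0],[0,0.02,0,0,0,0],[0,0.015,0,0,0,0],[0,0.0136,0,0,0,0]]]'

```text
time_s: 5.0
position: [0.4583, -0.3048, 0.0421]
tcp_rot: [[0.989, -0.001, -0.148], [0.148, 0.001, 0.989], [-0.0, -1.0, 0.001]]
force: [0.1, -0.4, 0.1]
opening: 1.0
```

jog_arm --rows '[[[0,0,0,0,0,0],[0,0,0,0,0,0],[0,0,0,0,0,0],[0,0,0,0,0,0],[0,0,0,0,0,0],[0,0,0,0,0,0],[0,0,0,0,0,0],[0,0,0,0,0,0]]]' --jaw 0.05

```text
time_s: 5.8
position: [0.4589, -0.3069, 0.0439]
tcp_rot: [[0.989, 0.002, -0.147], [0.147, -0.002, 0.989], [0.002, -1.0, -0.002]]
force: [1.3, 2.1, 5.1]
opening: 0.684
```

jog_arm --rows '[[[0,-0.01,0,0,0,0],[0,-0.02,0,0,0,0],[0,-0.03,0,0,0,0],[0,-0.04,0,0,0,0],[0,-0.04,0,0,0,0],[0,-0.04,0,0,0,0],[0,-0.02,0,0,0,0],[0,0,0,0,0,0]]]'

```text
time_s: 6.6
position: [0.459, -0.3075, 0.2463]
tcp_rot: [[0.989, 0.004, -0.147], [0.147, -0.005, 0.989], [0.004, -1.0, -0.006]]
force: [0.1, -0.7, -1.8]
opening: 0.688
```

```bash
python3 - <<'E'
from h import *
go((.5722,.0225,.244))
out=[]
for c in('side','top'):
    pic,d=bot.capture(c); W=world(c,d); x,y,z=W[...,0],W[...,1],W[...,2]
    hsv=cv2.cvtColor(pic,cv2.COLOR_RGB2HSV)
    m=(hsv[...,0]<18)&(hsv[...,1]>90)&(np.hypot(x-.459,y+.307)<.07)&(z>.1)
    P=W[m]; v,u=np.nonzero(m); print(c,len(P),P.min(0),P.max(0),np.median(P,0),u.min() if len(u) else'',v.min() if len(v) else'')
    if c=='side': out=pic
    print([(np.round(a['xyz'],4),round(a['conf'],2)) for a in bot.landmark_of(c,'pot')])
save('s2',cv2.resize(out[120:320,200:400],None,fx=3,fy=3))
E
```

```text
pos [ 0.459  -0.3075  0.2463] yaw 8.46 Rz [ 0.0037 -1.     -0.0057] F [ 0.12 -0.69 -1.75] op 0.688 t 6.6
 to (0.5722, 0.0225, 0.244) tool shift [0.1606 0.0012 0.3097]
side 962 [ 0.42912014 -0.33891483  0.20235275] [ 0.48777642 -0.27700073  0.25886241] [ 0.45735847 -0.32429754  0.24050657] 275 171
[(array([ 0.4599, -0.4119, -0.0006]), 0.82), (array([ 0.46  , -0.3045,  0.2015]), 0.72), (array([ 3.538e-01, -3.426e-01,  1.000e-04]), 0.64)]
top 40 [ 0.45679179 -0.29577841  0.23645373] [ 0.48432888 -0.2760037   0.31455875] [ 0.46762505 -0.27920496  0.25240395] 396 243
[(array([ 0.4574, -0.3083,  0.1997]), 0.63), (array([ 0.3528, -0.3351,  0.0004]), 0.48)]
```

View pics/s2.png

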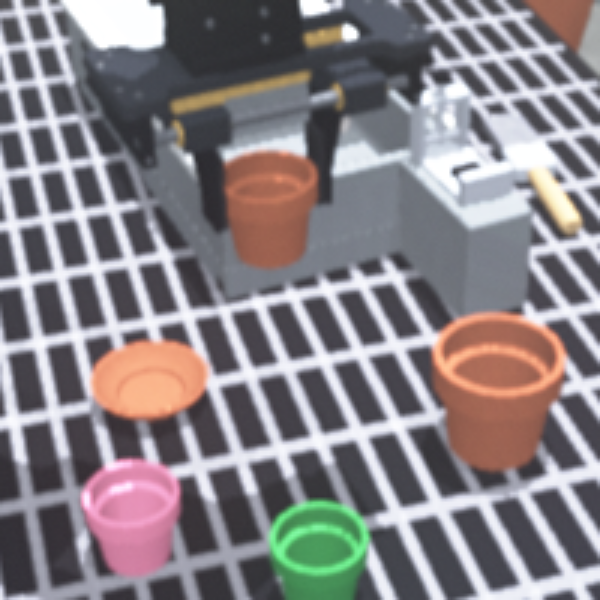

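The clay pot is held upright at crop (270,210), with its foot about 43 mm below the TCP. I'll carry it over to the seat.

jog_arm --rows '[[[0.015,0,0.025,0,0,0],[0.022,0,0.043,0,0,0],[0.022,0,0.043,0,0,0],[0.022,0,0.043,0,0,0],[0.022,0,0.043,0,0,0],[0.022,0,0.043,0,0,0],[0.02,0,0.043,0,0,0],[0.0154,0,0.0277,0,0,0]]]'

```text
time_s: 7.6
position: [0.5699, 0.0279, 0.2406]
tcp_rot: [[0.989, -0.005, -0.149], [0.149, 0.001, 0.989], [-0.005, -1.0, 0.002]]
force: [-0.1, 0.6, -0.7]
opening: 0.686
```

jog_arm --rows '[[[0,0.015,0,0,0,0],[0,0.03,0,0,0,0],[0,0.03,0,0,0,0],[0,0.02,0,0,0,0],[0,0.015,0,0,0,0],[0,0,0,0,0,0]]]'

```text
time_s: 8.2
position: [0.5678, 0.0249, 0.1287]
tcp_rot: [[0.989, -0.01, -0.147], [0.147, 0.001, 0.989], [-0.009, -1.0, 0.003]]
force: [0.7, 0.1, -1.6]
opening: 0.688
```

```bash
python3 - <<'E'
from h import *
go((.572,.0235,.072))
ims=[]
for c in('side','top','wrist'):
    pic,d=bot.capture(c); ims.append(pic)
    for t in('pot','seat_mid'): print(c,t,[(np.round(a['xyz'],4).tolist(),round(a['conf'],2)) for a in bot.landmark_of(c,t)])
save('t3',np.vstack([cv2.resize(ims[0][80:230,200:400],None,fx=2,fy=2),cv2.resize(ims[2][100:250,300:500],None,fx=2,fy=2)]))
E
```

```text
pos [0.5678 0.0249 0.1287] yaw 8.46 Rz [-0.0093 -1.      0.0028] F [ 0.73  0.08 -1.59] op 0.688 t 8.2
 to (0.572, 0.0235, 0.072) tool shift [ 0.0045  0.0567 -0.0022]
side pot [([0.5677, 0.0262, 0.0836], 0.88), ([0.3511, -0.3406, -0.0016], 0.84), ([0.4575, -0.4136, 0.0007], 0.8)]
side seat_mid [([0.5737, 0.0219, 0.0305], 0.97)]
top pot [([0.4551, -0.4112, -0.0006], 0.92), ([0.3519, -0.3367, 0.0009], 0.77), ([0.5694, 0.0223, 0.0906], 0.66)]
top seat_mid [([0.5736, 0.024, 0.029], 0.97), ([0.6242, -0.3116, -0.0002], 0.45)]
wrist pot [([0.5758, 0.0271, 0.0925], 0.78)]
wrist seat_mid [([0.5712, 0.0207, 0.0283], 0.65)]
```

View pics/t3.png

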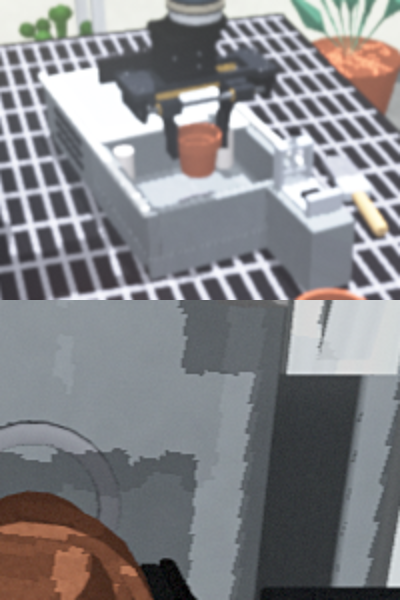

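The pot hangs over the chamber, and the ring's outer edge shows behind it in the wrist crop. I'll shift it by about 4 mm, level it and lower it further.

jog_arm --rows '[[[0.0045,0,-0.0022,0,0,-0.5],[0,0.015,0,0,0,0],[0,0.015,0,0,0,0],[0,0.01,0,0,0,0],[0,0.002,0,0,0,0],[0,0,0,0,0,0],[0,0,0,0,0,0]]]'

```text
time_s: 9.35
position: [0.5767, 0.023, 0.0914]
tcp_rot: [[0.989, 0.01, -0.147], [0.147, 0.001, 0.989], [0.01, -1.0, -0.0]]
force: [-0.1, 0.6, -0.9]
opening: 0.685
```

```bash
python3 - <<'E'
from h import *
go((.5723,.0227,.0725))
for c in('side','top','wrist'):
    p=bot.camera_params(c); pic,d=bot.capture(c); W=world(c,d,p)
    for t in('pot','seat_mid'): print(c,t,[(np.round(a['xyz'],4).tolist(),round(a['conf'],2)) for a in bot.landmark_of(c,t)][:3])
    hsv=cv2.cvtColor(pic,cv2.COLOR_RGB2HSV)
    m=(hsv[...,0]<18)&(hsv[...,1]>90)&(np.hypot(W[...,0]-.57,W[...,1]-.024)<.06)&(W[...,2]>.04)&(W[...,2]<.12); P=W[m]
    if len(P): print(c,len(P),P.min(0),P.max(0))
E
```

```text
pos [0.5767 0.023  0.0914] yaw 8.46 Rz [ 9.8e-03 -1.0e+00 -3.0e-04] F [-0.12  0.61 -0.86] op 0.685 t 9.35
 to (0.5723, 0.0227, 0.0725) tool shift [-0.0046  0.0189  0.0003]
side pot [([0.5752, 0.0256, 0.0468], 0.95), ([0.3521, -0.3407, -0.0003], 0.87), ([0.4572, -0.4131, -0.0019], 0.76)]
side seat_mid [([0.5712, 0.0242, 0.0321], 0.95)]
side 400 [ 0.54769274 -0.01096181  0.05413457] [0.60749003 0.05316664 0.10407992]
top pot [([0.3515, -0.3365, 0.0016], 0.97), ([0.4541, -0.4132, 0.001], 0.72), ([0.5745, 0.021, 0.0498], 0.54)]
top seat_mid [([0.5749, 0.0211, 0.0304], 0.72)]
top 46 [ 0.56021491 -0.00925892  0.05165146] [0.59417469 0.01841385 0.10631383]
wrist pot [([0.5795, 0.0228, 0.0482], 0.84)]
wrist seat_mid [([0.7981, 0.023, 0.0035], 0.41)]
wrist 9010 [ 0.5343536  -0.00836596  0.04944095] [0.61520407 0.05347203 0.11994534]
```

jog_arm --rows '[[[0,0,0,0,0,0],[0,0,0,0,0,0],[0,0,0,0,0,0]]]'

```text
time_s: 10.1
position: [0.5761, 0.0231, 0.0909]
tcp_rot: [[0.989, 0.009, -0.147], [0.147, 0.001, 0.989], [0.009, -1.0, 0.0]]
force: [0.5, 0.2, -1.3]
opening: 0.686
```

jog_arm --rows '[[[0,0,0,0,0,0],[0,0,0,0,0,0]]]'

```text
time_s: 10.3
position: [0.5761, 0.0231, 0.0909]
tcp_rot: [[0.989, 0.009, -0.147], [0.147, 0.001, 0.989], [0.009, -1.0, 0.0]]
force: [1.2, -0.1, -1.5]
opening: 0.684
```

jog_arm --rows '[[[-0.0038,0,0,0,0,0.5],[0,0.005,0,0,0,0],[0,0.005,0,0,0,0],[0,0.003,0,0,0,0],[0,0,0,0,0,0],[0,0,0,0,0,0],[0,0,0,0,0,0]]]'

```text
time_s: 11.0
position: [0.5725, 0.0225, 0.078]
tcp_rot: [[0.989, 0.0, -0.147], [0.147, -0.0, 0.989], [0.0, -1.0, -0.0]]
force: [0.1, -0.1, -1.0]
opening: 0.685
```

jog_arm --rows '[[[0,0,0,0,0,0],[0,0,0,0,0,0]]]'

```text
time_s: 11.2
position: [0.5725, 0.0225, 0.0781]
tcp_rot: [[0.989, 0.0, -0.147], [0.147, -0.0, 0.989], [0.0, -1.0, -0.0]]
force: [-0.1, 0.2, -2.2]
opening: 0.684
```

jog_arm --rows '[[[0,0.001,0,0,0,0],[0,0.001,0,0,0,0],[0,0.001,0,0,0,0],[0,0,0,0,0,0],[0,0,0,0,0,0]]]'

```text
time_s: 11.7
position: [0.5724, 0.0226, 0.0748]
tcp_rot: [[0.989, -0.0, -0.147], [0.147, 0.0, 0.989], [-0.0, -1.0, 0.0]]
force: [-0.5, -1.3, -1.9]
opening: 0.686
```

jog_arm --rows '[[[0,0.001,0,0,0,0],[0,0.001,0,0,0,0],[0,0,0,0,0,0],[0,0,0,0,0,0]]]'

```text
time_s: 12.1
position: [0.5724, 0.0225, 0.073]
tcp_rot: [[0.989, 0.0, -0.147], [0.147, -0.0, 0.989], [0.0, -1.0, -0.0]]
force: [-0.9, -0.5, -0.7]
opening: 0.687
```

jog_arm --rows '[[[0,0.001,0,0,0,0],[0,0,0,0,0,0],[0,0,0,0,0,0]]]'

```text
time_s: 12.4
position: [0.5726, 0.0226, 0.0728]
tcp_rot: [[0.989, 0.001, -0.147], [0.147, -0.0, 0.989], [0.001, -1.0, -0.0]]
force: [-0.9, 1.0, 5.7]
opening: 0.686
```

```bash
python3 - <<'E'
from h import *
go()
ims=[]
for c in('side','top'):
    pic,d=bot.capture(c); ims.append(pic);W=world(c,d)
    print(c,[(np.round(a['xyz'],4).tolist(),round(a['conf'],2)) for a in bot.landmark_of(c,'pot')])
    hsv=cv2.cvtColor(pic,cv2.COLOR_RGB2HSV)
    m=(hsv[...,0]<18)&(hsv[...,1]>90)&(np.hypot(W[...,0]-.57,W[...,1]-.024)<.04)&(W[...,2]>.02)&(W[...,2]<.12); P=W[m]
    if len(P): print(c,len(P),P.min(0),P.max(0))
go()
E
```

```text
pos [0.5726 0.0226 0.0728] yaw 8.47 Rz [ 5.e-04 -1.e+00 -2.e-04] F [-0.85  1.01  5.68] op 0.686 t 12.4
side [([0.4552, -0.4136, 0.0006], 0.95), ([0.355, -0.3434, -0.0027], 0.57), ([0.5736, 0.0249, 0.0297], 0.54)]
side 308 [ 0.54384377 -0.01116184  0.05108387] [0.60075743 0.05299341 0.08556805]
top [([0.4567, -0.412, -0.0002], 0.74), ([0.3518, -0.3358, -0.0003], 0.72), ([0.3925, -0.1827, 0.0], 0.55), ([0.5728, 0.0195, 0.0302], 0.42)]
top 42 [ 0.55652617 -0.00903639  0.03395055] [0.59028834 0.01666748 0.08889635]
pos [0.5726 0.0225 0.0729] yaw 8.46 Rz [ 6.e-04 -1.e+00 -3.e-04] F [-1.7   0.07  5.72] op 0.684 t 12.6
```

Contact at TCP z 0.0728 puts the foot at about 29 mm, on the chamber floor inside the ring. I'll release the pot and rise.

jog_arm --rows '[[[0,0,0,0,0,0],[0,0,0,0,0,0],[0,0,0,0,0,0],[0,0,0,0,0,0],[0,0,0,0,0,0]]]' --jaw 0.085

```text
time_s: 13.1
position: [0.5723, 0.0225, 0.0717]
tcp_rot: [[0.989, -0.0, -0.147], [0.147, 0.0, 0.989], [-0.0, -1.0, 0.0]]
force: [-0.3, -0.0, -0.7]
opening: 0.965
```

jog_arm --rows '[[[0,-0.01,0,0,0,0],[0,-0.02,0,0,0,0],[0,-0.03,0,0,0,0],[0,-0.03,0,0,0,0],[0,-0.03,0,0,0,0],[0,-0.03,0,0,0,0],[0,-0.02,0,0,0,0],[0,0,0,0,0,0]]]'

```text
time_s: 13.9
position: [0.5745, 0.0223, 0.2459]
tcp_rot: [[0.989, 0.008, -0.147], [0.147, -0.001, 0.989], [0.008, -1.0, -0.002]]
force: [0.2, -0.8, 0.6]
opening: 0.977
```

jog_arm --rows '[[[-0.005,0,0.035,0,0,0],[-0.005,0,0.035,0,0,0],[-0.005,0,0.035,0,0,0],[0,0,0.035,0,0,0],[0,0,0.035,0,0,0],[0,0,0.035,0,0,0],[0,0,0.035,0,0,0],[0,0,0,0,0,0]]]'

```text
time_s: 14.7
position: [0.5197, 0.2663, 0.2408]
tcp_rot: [[0.988, -0.002, -0.152], [0.152, 0.001, 0.988], [-0.002, -1.0, 0.001]]
force: [0.1, -0.5, -0.2]
opening: 0.976
```

```bash
python3 - <<'E'
from h import *
from scipy.optimize import least_squares
go()
ims=[]
for c in('side','top'):
    pic,d=bot.capture(c); ims.append(pic);W=world(c,d)
    for t in('pot','seat_mid','bar'):print(c,t,[(np.round(a['xyz'],4).tolist(),round(a['conf'],2)) for a in bot.landmark_of(c,t)])
    P=W[(np.hypot(W[...,0]-.572,W[...,1]-.023)<.045)&(W[...,2]>.078)&(W[...,2]<.09)]
    if len(P):print(' rim',len(P),cv2.minEnclosingCircle((P[:,:2]*1000).astype(np.float32)))
save('p4',np.hstack([cv2.resize(ims[0][80:230,210:360],(400,400)),cv2.resize(ims[1][140:260,190:310],(400,400))]))
E
```

```text
pos [0.5197 0.2663 0.2408] yaw 8.72 Rz [-0.0018 -1.      0.0014] F [ 0.09 -0.48 -0.16] op 0.976 t 14.7
side pot [([0.3515, -0.3407, 0.0022], 0.82), ([0.4591, -0.411, 0.0021], 0.8), ([0.5717, 0.0269, 0.029], 0.63), ([0.5706, 0.0229, 0.0316], 0.59)]
side seat_mid [([0.5703, 0.0235, 0.0314], 0.96)]
side bar [([0.5301, 0.2928, 0.1432], 0.55)]
 rim 114 ((572.3212890625, 21.874826431274414), 32.45824432373047)
top pot [([0.4537, -0.4128, 0.0013], 0.96), ([0.3545, -0.3376, 0.0016], 0.91), ([0.5698, 0.021, 0.0297], 0.81)]
top seat_mid [([0.5707, 0.0248, 0.0307], 0.67)]
top bar [([0.5298, 0.2916, 0.1461], 0.56)]
 rim 157 ((571.4971923828125, 21.364200592041016), 31.383562088012695)
```

View pics/p4.png

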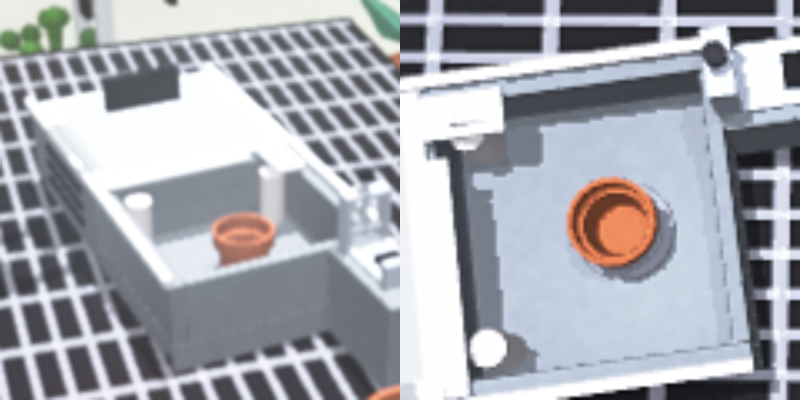

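The pot stands upright in the ring seat. In the left half it shows at (243,238) and in the right half at (612,220), and its rim centre is within 2 mm of the seat. Next I'll close the fingers and go behind the guard's bar.

jog_arm --rows '[[[0,0,0.02,0,0,0],[0,0,0.02,0,0,0],[0,0,0.017,0,0,0],[0,0,0,0,0,0],[0,0,0,0,0,0],[0,0,0,0,0,0],[0,0,0,0,0,0],[0,0,0,0,0,0]]]' --jaw 0.0

```text
time_s: 15.9
position: [0.5133, 0.3184, 0.242]
tcp_rot: [[0.989, -0.0, -0.146], [0.146, -0.0, 0.989], [-0.0, -1.0, -0.0]]
force: [0.3, 0.6, 0.6]
opening: 0.335
```

```bash
python3 -c "
from h import *
go((.525,.324,.128))"
```

```text
pos [0.5133 0.3184 0.242 ] yaw 8.41 Rz [-1.e-04 -1.e+00 -2.e-04] F [0.33 0.62 0.57] op 0.335 t 15.9
 to (0.525, 0.324, 0.128) tool shift [0.0124 0.114  0.0038]
```

jog_arm --rows '[[[0.0124,0,0.006,0,0,0],[0,0.02,0,0,0,0],[0,0.02,0,0,0,0],[0,0.02,0,0,0,0],[0,0.02,0,0,0,0],[0,0,0,0,0,0],[0,0,0,0,0,0],[0,0,0,0,0,0]]]' --jaw 0.0

```text
time_s: 16.7
position: [0.5255, 0.327, 0.1632]
tcp_rot: [[0.989, 0.002, -0.147], [0.147, 0.001, 0.989], [0.002, -1.0, 0.001]]
force: [0.3, 0.4, 0.6]
opening: 0.004
```

jog_arm --rows '[[[0,0.015,0,0,0,0],[0,0.01,0,0,0,0],[0,0.009,0,0,0,0],[0,0,0,0,0,0],[0,0,0,0,0,0]]]'

```text
time_s: 17.2
position: [0.5246, 0.3269, 0.1279]
tcp_rot: [[0.989, -0.0, -0.147], [0.147, 0.0, 0.989], [-0.0, -1.0, 0.0]]
force: [-0.1, 0.6, 0.5]
opening: 0.003
```

jog_arm --rows '[[[0,0,-0.005,0,0,0],[0,0,-0.005,0,0,0],[0,0,-0.005,0,0,0],[0,0,-0.005,0,0,0],[0,0,-0.005,0,0,0],[0,0,-0.005,0,0,0]]]'

```text
time_s: 17.8
position: [0.5291, 0.2971, 0.1282]
tcp_rot: [[0.989, 0.0, -0.147], [0.147, 0.001, 0.989], [0.001, -1.0, 0.001]]
force: [-0.9, 1.9, 1.5]
opening: 0.003
```

jog_arm --rows '[[[0,0,-0.01,0,0,0],[0,0,-0.014,0,0,0],[0,0,-0.014,0,0,0],[0,0,-0.014,0,0,0],[0,0,-0.014,0,0,0],[0,0,-0.014,0,0,0],[0,0,-0.01,0,0,0],[0,0,-0.005,0,0,0]]]'

```text
time_s: 18.6
position: [0.5433, 0.2017, 0.1278]
tcp_rot: [[0.989, 0.0, -0.146], [0.146, -0.0, 0.989], [-0.0, -1.0, -0.0]]
force: [0.1, 1.3, 0.7]
opening: 0.005
```

```bash
python3 - <<'E'
from h import *
go()
O=np.array([.5688,.0408]); uy=np.array([-.147,.989])
s=bot.read_state(); print('tcp machine y',(s['position'][:2]-O)@uy)
for c in('top','side'):
    pic,d=bot.capture(c); W=world(c,d)
    for a in bot.landmark_of(c,'bar')[:1]+bot.landmark_of(c,'pot')[:3]: print(c,np.round(a['xyz'],4),a['conf'],'my',(np.array(a['xyz'][:2])-O)@uy)
E
```

```text
pos [0.5433 0.2017 0.1278] yaw 8.39 Rz [-0.e+00 -1.e+00 -3.e-04] F [0.09 1.31 0.67] op 0.005 t 18.6
tcp machine y 0.1629036830433715
top [0.549  0.186  0.1471] 0.59 my 0.1465134
top [0.5729 0.0213 0.0291] 0.68 my -0.0198882
top [ 0.352  -0.3365  0.0025] 0.64 my -0.34128010000000003
top [ 0.4542 -0.4119 -0.0013] 0.62 my -0.4308741
side [0.5493 0.1837 0.146 ] 0.82 my 0.14419459999999998
side [ 0.4585 -0.4149  0.0016] 0.9 my -0.4344732
side [ 0.3519 -0.3418  0.0005] 0.89 my -0.3465071
side [0.571  0.0253 0.0269] 0.69 my -0.0156529
```

jog_arm --rows '[[[0,0,-0.005,0,0,0],[0,0,-0.005,0,0,0],[0,0,-0.004,0,0,0],[0,0,-0.003,0,0,0]]]'

```text
time_s: 19.3
position: [0.545, 0.1861, 0.1277]
tcp_rot: [[0.989, -0.001, -0.147], [0.147, 0.0, 0.989], [-0.001, -1.0, 0.0]]
force: [-0.6, 2.7, -2.0]
opening: 0.012
```

jog_arm --rows '[[[0,0,-0.002,0,0,0],[0,0,-0.002,0,0,0],[0,0,-0.002,0,0,0]]]'

```text
time_s: 19.6
position: [0.546, 0.1803, 0.1278]
tcp_rot: [[0.989, -0.001, -0.147], [0.147, -0.0, 0.989], [-0.001, -1.0, 0.0]]
force: [-2.2, 1.7, -1.8]
opening: 0.006
```

jog_arm --rows '[[[0,0,-0.002,0,0,0],[0,0,-0.002,0,0,0],[0,0,-0.002,0,0,0]]]'

```text
time_s: 19.9
position: [0.547, 0.1743, 0.1279]
tcp_rot: [[0.989, -0.0, -0.147], [0.147, -0.0, 0.989], [-0.0, -1.0, 0.0]]
force: [-2.0, 1.0, -1.7]
opening: 0.005
```

jog_arm --rows '[[[0,0,-0.002,0,0,0],[0,0,-0.002,0,0,0],[0,0,-0.002,0,0,0]]]'

```text
time_s: 20.2
position: [0.5479, 0.1684, 0.1279]
tcp_rot: [[0.989, -0.0, -0.147], [0.147, -0.0, 0.989], [-0.0, -1.0, 0.0]]
force: [-1.5, 1.3, -0.5]
opening: 0.004
```

jog_arm --rows '[[[0,0,-0.002,0,0,0],[0,0,-0.002,0,0,0],[0,0,0,0,0,0]]]'

```text
time_s: 20.5
position: [0.5492, 0.1642, 0.1281]
tcp_rot: [[0.989, 0.001, -0.147], [0.147, -0.0, 0.989], [0.001, -1.0, -0.001]]
force: [-1.0, 0.5, -0.7]
opening: 0.005
```

jog_arm --rows '[[[0,0,-0.002,0,0,0],[0,0,-0.002,0,0,0],[0,0,0,0,0,0]]]'

```text
time_s: 20.8
position: [0.5498, 0.1603, 0.1281]
tcp_rot: [[0.989, 0.001, -0.147], [0.147, -0.0, 0.989], [0.001, -1.0, -0.0]]
force: [-1.5, 0.9, -1.3]
opening: 0.007
```

jog_arm --rows '[[[0,0,-0.002,0,0,0],[0,0,-0.002,0,0,0],[0,0,0,0,0,0]]]'

```text
time_s: 21.1
position: [0.5504, 0.1563, 0.1281]
tcp_rot: [[0.989, 0.001, -0.147], [0.147, -0.0, 0.989], [0.001, -1.0, -0.0]]
force: [0.6, 1.2, 0.4]
opening: 0.003
```

jog_arm --rows '[[[0,0,-0.002,0,0,0],[0,0,-0.002,0,0,0]]]'

```text
time_s: 21.3
position: [0.5509, 0.1528, 0.1281]
tcp_rot: [[0.989, 0.001, -0.147], [0.147, 0.0, 0.989], [0.001, -1.0, 0.0]]
force: [0.4, 3.5, -0.3]
opening: 0.003
```

jog_arm --rows '[[[0,0,-0.002,0,0,0],[0,0,-0.002,0,0,0]]]'

```text
time_s: 21.5
position: [0.5513, 0.1504, 0.1281]
tcp_rot: [[0.989, 0.001, -0.146], [0.146, 0.003, 0.989], [0.001, -1.0, 0.003]]
force: [0.3, 8.1, 0.4]
opening: 0.007
```

```bash
python3 - <<'E'
from h import *
go()
O=np.array([.5688,.0408]); uy=np.array([-.147,.989])
s=bot.read_state(); print('tcp machine y',(s['position'][:2]-O)@uy)
for c in('top','side'):
    pic,d=bot.capture(c)
    for a in bot.landmark_of(c,'bar')[:2]: print(c,np.round(a['xyz'],4),a['conf'],'my',(np.array(a['xyz'][:2])-O)@uy)
go()
E
```

```text
pos [0.5513 0.1504 0.1281] yaw 8.38 Rz [ 0.0014 -1.      0.0033] F [0.31 8.11 0.4 ] op 0.007 t 21.5
tcp machine y 0.11094728997352878
top [0.5579 0.136  0.143 ] 0.61 my 0.09575510000000001
side [0.5596 0.133  0.1433] 0.94 my 0.0925382
pos [0.5513 0.15   0.1281] yaw 8.42 Rz [ 0.0014 -1.      0.0022] F [0.84 5.69 0.91] op 0.004 t 21.7
```

The force rose to about 8 N near TCP y 0.154, so the ramp starts there. I expect the click about 37 mm on, near y 0.118.

jog_arm --rows '[[[0,0,-0.002,0,0,0],[0,0,-0.002,0,0,0],[0,0,-0.002,0,0,0]]]'

```text
time_s: 22.0
position: [0.5521, 0.145, 0.1282]
tcp_rot: [[0.989, 0.001, -0.146], [0.146, 0.004, 0.989], [0.002, -1.0, 0.004]]
force: [0.5, 10.3, 0.4]
opening: 0.004
```

jog_arm --rows '[[[0,0,-0.002,0,0,0],[0,0,-0.002,0,0,0],[0,0,-0.001,0,0,0]]]'

```text
time_s: 22.3
position: [0.5528, 0.1401, 0.1281]
tcp_rot: [[0.989, 0.001, -0.146], [0.146, 0.004, 0.989], [0.001, -1.0, 0.004]]
force: [1.2, 10.4, 0.2]
opening: 0.005
```

jog_arm --rows '[[[0,0,-0.002,0,0,0],[0,0,-0.002,0,0,0],[0,0,-0.001,0,0,0]]]'

```text
time_s: 22.6
position: [0.5535, 0.1353, 0.1282]
tcp_rot: [[0.989, 0.001, -0.146], [0.146, 0.004, 0.989], [0.002, -1.0, 0.004]]
force: [-0.1, 10.3, 0.2]
opening: 0.001
```

jog_arm --rows '[[[0,0,-0.001,0,0,0],[0,0,-0.001,0,0,0],[0,0,-0.001,0,0,0],[0,0,-0.001,0,0,0]]]'

```text
time_s: 23.0
position: [0.554, 0.1316, 0.1281]
tcp_rot: [[0.989, 0.001, -0.146], [0.146, 0.005, 0.989], [0.002, -1.0, 0.004]]
force: [-0.6, 11.2, 1.6]
opening: 0.009
```

jog_arm --rows '[[[0,0,-0.001,0,0,0],[0,0,-0.001,0,0,0],[0,0,-0.001,0,0,0]]]'

```text
time_s: 23.3
position: [0.5544, 0.129, 0.1282]
tcp_rot: [[0.989, 0.001, -0.145], [0.145, 0.005, 0.989], [0.002, -1.0, 0.005]]
force: [0.4, 13.6, 0.6]
opening: 0.012
```

jog_arm --rows '[[[0,0,-0.0005,0,0,0],[0,0,-0.0005,0,0,0],[0,0,-0.0005,0,0,0],[0,0,-0.0005,0,0,0]]]'

```text
time_s: 23.7
position: [0.5549, 0.1256, 0.1281]
tcp_rot: [[0.989, 0.001, -0.147], [0.147, 0.003, 0.989], [0.001, -1.0, 0.002]]
force: [0.7, 7.6, 0.2]
opening: 0.006
```

The TCP sprang forward 1.4 mm beyond the command and the force fell from 13.6 to 7.6 N, which looks like the click. I'll back off gently and check.

jog_arm --rows '[[[0,0,0,0,0,0],[0,0,0,0,0,0]]]'

```text
time_s: 23.9
position: [0.555, 0.1255, 0.1281]
tcp_rot: [[0.989, 0.001, -0.146], [0.146, 0.002, 0.989], [0.001, -1.0, 0.002]]
force: [1.1, 6.8, -0.0]
opening: 0.003
```

```bash
python3 - <<'E'
from h import *
go()
c='side'
pic,d=bot.capture('side'); np.save('sd',d)
for c in ('side','top'):
    if c=='top': pic2,d2=bot.capture('top')
    for a in bot.landmark_of(c,'bar')[:1]: print(c,np.round(a['xyz'],4),a['conf'])
save('l1',np.vstack([cv2.resize(pic[80:230,240:400],(640,300*2))[:300] ,cv2.resize(pic2[130:220,200:360],(640,300))]))
go()
E
```

```text
pos [0.555  0.1255 0.1281] yaw 8.42 Rz [ 0.0014 -1.      0.0023] F [ 1.05  6.77 -0.01] op 0.003 t 23.9
side [0.5589 0.1077 0.1478] 0.85
top [0.5571 0.1108 0.1441] 0.77
pos [0.555  0.1255 0.1281] yaw 8.41 Rz [ 0.0013 -1.      0.0023] F [0.21 6.64 0.11] op 0.005 t 24.1
```

jog_arm --rows '[[[0,0,0.0005,0,0,0],[0,0,0.0005,0,0,0],[0,0,0,0,0,0]]]'

```text
time_s: 24.4
position: [0.5549, 0.1255, 0.1281]
tcp_rot: [[0.989, 0.001, -0.147], [0.147, 0.001, 0.989], [0.001, -1.0, 0.001]]
force: [0.7, 5.2, 1.1]
opening: 0.003
```

jog_arm --rows '[[[0,0,0.0005,0,0,0],[0,0,0.0005,0,0,0],[0,0,0,0,0,0]]]'

```text
time_s: 24.7
position: [0.5541, 0.1255, 0.1278]
tcp_rot: [[0.989, -0.001, -0.147], [0.147, -0.001, 0.989], [-0.001, -1.0, -0.001]]
force: [0.6, 2.2, 0.7]
opening: 0.007
```

jog_arm --rows '[[[0,0,0.003,0,0,0],[0,0,0.003,0,0,0],[0,0,0.003,0,0,0],[0,0,0,0,0,0]]]'

```text
time_s: 25.1
position: [0.5527, 0.1352, 0.1278]
tcp_rot: [[0.989, -0.001, -0.148], [0.148, -0.0, 0.989], [-0.001, -1.0, -0.0]]
force: [-0.1, -0.3, -0.7]
opening: 0.007
```

jog_arm --rows '[[[0,0,0.01,0,0,0],[0,-0.02,0.01,0,0,0],[0,-0.03,0.02,0,0,0],[0,-0.03,0.03,0,0,0],[0,-0.03,0.03,0,0,0],[0,0,0.03,0,0,0],[0,0,0,0,0,0],[0,0,0,0,0,0]]]'

```text
time_s: 25.9
position: [0.5331, 0.2642, 0.2377]
tcp_rot: [[0.989, -0.001, -0.149], [0.149, -0.001, 0.989], [-0.001, -1.0, -0.001]]
force: [-0.8, 0.1, -0.3]
opening: 0.006
```

```bash
python3 - <<'E'
from h import *
go()
ims=[]
for c in('side','top'):
    pic,d=bot.capture(c); ims.append(pic); W=world(c,d)
    for t in('bar','pot','latch'): print(c,t,[(np.round(a['xyz'],4).tolist(),round(a['conf'],2)) for a in bot.landmark_of(c,t)])
    P=W[(np.hypot(W[...,0]-.558,W[...,1]-.109)<.07)&(W[...,2]>.135)&(W[...,2]<.155)]
    print(cv2.minAreaRect((P[:,:2]*1000).astype(np.float32)))
save('end',np.hstack([cv2.resize(ims[0][90:240,230:380],(400,400)),cv2.resize(ims[1][125:265,200:340],(400,400))]))
E
```

```text
pos [0.5331 0.2642 0.2377] yaw 8.58 Rz [-7.e-04 -1.e+00 -6.e-04] F [-0.77  0.14 -0.34] op 0.006 t 25.9
side bar [([0.5583, 0.1089, 0.1461], 0.93)]
side pot [([0.3527, -0.3437, -0.0001], 0.95), ([0.4553, -0.413, 0.0005], 0.84)]Traceback (most recent call last):
  File "<stdin>", line 6, in <module>
ValueError: it knows: bar, big_pot, brush, machine, pot, saucer, seat_mid
```

```bash
python3 - <<'E'
from h import *
ims=[]
for c in('side','top'):
    pic,d=bot.capture(c); ims.append(pic); W=world(c,d)
    for t in('bar','pot'): print(c,t,[(np.round(a['xyz'],4).tolist(),round(a['conf'],2)) for a in bot.landmark_of(c,t)])
    P=W[(np.hypot(W[...,0]-.558,W[...,1]-.109)<.07)&(W[...,2]>.135)&(W[...,2]<.155)]
    print(cv2.minAreaRect((P[:,:2]*1000).astype(np.float32)))
save('end',np.hstack([cv2.resize(ims[0][90:240,230:380],(400,400)),cv2.resize(ims[1][125:265,200:340],(400,400))]))
E
```

```text
side bar [([0.5607, 0.1113, 0.1442], 0.93)]
side pot [([0.3527, -0.3429, 0.0015], 0.68)]
((557.265380859375, 106.32791900634766), (88.83474731445312, 20.448917388916016), 9.116464614868164)
top bar [([0.5569, 0.107, 0.1453], 0.79)]
top pot [([0.451, -0.4105, 0.0017], 0.92), ([0.35, -0.3381, 0.0012], 0.69)]
((558.348388671875, 106.73274993896484), (89.58497619628906, 14.833998680114746), 8.37220287322998)
```

View pics/end.png

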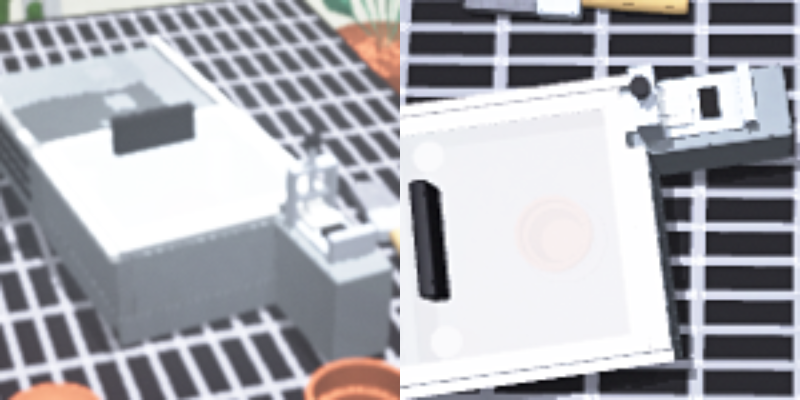

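The guard is shut and the pot shows upright through it at (555,235). The bar did not spring back when released. Since I felt only about 30 mm of ramp where 37 mm was expected, I'll confirm the latch with a gentle re-push of no more than 12 N.

jog_arm --rows '[[[0,0,-0.03,0,0,0],[0,0.03,-0.03,0,0,0],[0,0.03,-0.03,0,0,0],[0,0.03,-0.02,0,0,0],[0,0.02,-0.01,0,0,0],[0,0,-0.01,0,0,0],[0,0,0,0,0,0],[0,0,0,0,0,0]]]'

```text
time_s: 27.15
position: [0.5542, 0.1351, 0.1292]
tcp_rot: [[0.989, 0.003, -0.147], [0.147, 0.0, 0.989], [0.003, -1.0, 0.0]]
force: [0.7, -0.0, 0.3]
opening: 0.002
```

jog_arm --rows '[[[0,0,-0.003,0,0,0],[0,0,-0.003,0,0,0],[0,0,-0.002,0,0,0],[0,0,0,0,0,0],[0,0,0,0,0,0]]]'

```text
time_s: 27.65
position: [0.5543, 0.1271, 0.1281]
tcp_rot: [[0.989, 0.0, -0.147], [0.147, 0.0, 0.989], [0.0, -1.0, 0.0]]
force: [-0.8, -0.2, -0.2]
opening: 0.001
```

jog_arm --rows '[[[0,0,-0.0005,0,0,0],[0,0,-0.0005,0,0,0],[0,0,0,0,0,0],[0,0,0,0,0,0]]]'

```text
time_s: 28.05
position: [0.5544, 0.126, 0.1278]
tcp_rot: [[0.989, -0.0, -0.147], [0.147, 0.0, 0.989], [-0.0, -1.0, 0.0]]
force: [0.5, -0.4, 1.0]
opening: 0.007
```

jog_arm --rows '[[[0,0,-0.0005,0,0,0],[0,0,-0.0005,0,0,0],[0,0,0,0,0,0],[0,0,0,0,0,0]]]'

```text
time_s: 28.45
position: [0.5544, 0.1255, 0.1279]
tcp_rot: [[0.989, -0.0, -0.147], [0.147, 0.001, 0.989], [0.0, -1.0, 0.001]]
force: [0.4, 3.6, 0.3]
opening: 0.005
```

jog_arm --rows '[[[0,0,-0.0005,0,0,0],[0,0,-0.0005,0,0,0],[0,0,0,0,0,0]]]'

```text
time_s: 28.75
position: [0.5545, 0.1253, 0.1279]
tcp_rot: [[0.989, -0.0, -0.146], [0.146, 0.002, 0.989], [0.0, -1.0, 0.002]]
force: [-1.8, 6.1, 0.1]
opening: 0.001
```

jog_arm --rows '[[[0,0,-0.0005,0,0,0],[0,0,0,0,0,0]]]'

```text
time_s: 28.95
position: [0.5545, 0.1249, 0.1279]
tcp_rot: [[0.989, -0.0, -0.146], [0.146, 0.002, 0.989], [0.0, -1.0, 0.002]]
force: [-0.5, 6.2, -0.3]
opening: 0.004
```

jog_arm --rows '[[[0,0,-0.0005,0,0,0],[0,0,0,0,0,0]]]'

```text
time_s: 29.15
position: [0.5546, 0.1245, 0.1279]
tcp_rot: [[0.989, -0.0, -0.146], [0.146, 0.002, 0.989], [0.0, -1.0, 0.002]]
force: [-1.0, 6.1, 1.1]
opening: 0.004
```

jog_arm --rows '[[[0,0,-0.0005,0,0,0],[0,0,0,0,0,0]]]'

```text
time_s: 29.35
position: [0.5547, 0.124, 0.1279]
tcp_rot: [[0.989, -0.0, -0.146], [0.146, 0.002, 0.989], [0.0, -1.0, 0.002]]
force: [-0.3, 7.6, -0.2]
opening: 0.005
```

The guard keeps moving at a steady 6–7 N with no 6.5 N/mm stop stiffness, so it is still on the ramp. The earlier jump was only stick-slip, and the true click should be near y 0.118. I'll push on gently.

jog_arm --rows '[[[0,0,-0.0005,0,0,0],[0,0,-0.0005,0,0,0],[0,0,-0.0005,0,0,0]]]'

```text
time_s: 29.65
position: [0.5549, 0.1225, 0.1279]
tcp_rot: [[0.989, -0.0, -0.147], [0.147, 0.002, 0.989], [0.0, -1.0, 0.002]]
force: [-0.8, 5.8, -0.6]
opening: 0.005
```

jog_arm --rows '[[[0,0,-0.0005,0,0,0],[0,0,-0.0005,0,0,0],[0,0,0,0,0,0]]]'

```text
time_s: 29.95
position: [0.5552, 0.1202, 0.1278]
tcp_rot: [[0.989, -0.0, -0.147], [0.147, -0.0, 0.989], [-0.0, -1.0, -0.0]]
force: [-1.0, 2.4, -0.5]
opening: 0.005
```

jog_arm --rows '[[[0,0,-0.0005,0,0,0],[0,0,-0.0005,0,0,0],[0,0,0,0,0,0]]]'

```text
time_s: 30.25
position: [0.5556, 0.1183, 0.128]
tcp_rot: [[0.989, 0.0, -0.147], [0.147, -0.001, 0.989], [0.0, -1.0, -0.001]]
force: [0.8, -0.1, 0.5]
opening: 0.004
```

```bash
python3 - <<'E'
from h import *
go()
for c in('side','top'):
    pic,d=bot.capture(c); W=world(c,d)
    for t in('bar',): print(c,t,[(np.round(a['xyz'],4).tolist(),round(a['conf'],2)) for a in bot.landmark_of(c,t)])
    P=W[(np.hypot(W[...,0]-.558,W[...,1]-.105)<.07)&(W[...,2]>.138)&(W[...,2]<.155)&(d>0)]
    print(cv2.minAreaRect((P[:,:2]*1000).astype(np.float32)))
go()
E
```

```text
pos [0.5556 0.1183 0.128 ] yaw 8.46 Rz [ 1.e-04 -1.e+00 -1.e-03] F [ 0.77 -0.06  0.46] op 0.004 t 30.25
side bar [([0.5609, 0.1028, 0.1433], 0.96)]
((556.5991821289062, 109.67357635498047), (90.09524536132812, 38.54676818847656), 9.630675315856934)
top bar [([0.5576, 0.1021, 0.1447], 0.91)]
((560.3154907226562, 95.78535461425781), (89.82260131835938, 7.9880876541137695), 7.9341721534729)
pos [0.5555 0.1188 0.1279] yaw 8.45 Rz [ 0.e+00 -1.e+00 -3.e-04] F [ 0.14 -0.33 -0.2 ] op 0.007 t 30.45
```

jog_arm --rows '[[[0,0,0,0,0,0],[0,0,0,0,0,0]]]'

```text
time_s: 30.65
position: [0.5554, 0.119, 0.1279]
tcp_rot: [[0.989, -0.0, -0.147], [0.147, -0.0, 0.989], [-0.0, -1.0, -0.0]]
force: [0.3, 0.1, 0.6]
opening: 0.009
```

jog_arm --rows '[[[0,0,-0.0005,0,0,0],[0,0,-0.0005,0,0,0],[0,0,0,0,0,0]]]'

```text
time_s: 30.95
position: [0.5556, 0.118, 0.1279]
tcp_rot: [[0.989, 0.0, -0.147], [0.147, -0.0, 0.989], [0.0, -1.0, -0.0]]
force: [-0.3, 0.7, -1.6]
opening: 0.008
```

jog_arm --rows '[[[0,0,-0.0005,0,0,0],[0,0,0,0,0,0]]]'

```text
time_s: 31.15
position: [0.5556, 0.1177, 0.1279]
tcp_rot: [[0.989, -0.0, -0.147], [0.147, 0.0, 0.989], [-0.0, -1.0, 0.0]]
force: [-0.8, 1.7, 0.1]
opening: 0.003
```

jog_arm --rows '[[[0,0,-0.0005,0,0,0],[0,0,0,0,0,0]]]'

```text
time_s: 31.35
position: [0.5556, 0.1177, 0.1279]
tcp_rot: [[0.989, -0.0, -0.147], [0.147, 0.001, 0.989], [0.0, -1.0, 0.001]]
force: [0.1, 3.5, 0.0]
opening: 0.006
```

jog_arm --rows '[[[0,0,-0.0005,0,0,0],[0,0,0,0,0,0]]]'

```text
time_s: 31.55
position: [0.5556, 0.1175, 0.1279]
tcp_rot: [[0.989, -0.0, -0.147], [0.147, 0.002, 0.989], [0.0, -1.0, 0.002]]
force: [-0.2, 5.1, 0.2]
opening: 0.003
```

jog_arm --rows '[[[0,0,-0.0005,0,0,0],[0,0,0,0,0,0]]]'

```text
time_s: 31.75
position: [0.5556, 0.1175, 0.1279]
tcp_rot: [[0.989, -0.0, -0.146], [0.146, 0.002, 0.989], [0.0, -1.0, 0.002]]
force: [0.0, 6.5, 1.4]
opening: 0.007
```

jog_arm --rows '[[[0,0,-0.0005,0,0,0],[0,0,0,0,0,0]]]'

```text
time_s: 31.95
position: [0.5556, 0.1174, 0.1279]
tcp_rot: [[0.989, -0.0, -0.146], [0.146, 0.003, 0.989], [0.0, -1.0, 0.003]]
force: [-1.0, 8.2, 0.5]
opening: 0.003
```

jog_arm --rows '[[[0,0,-0.0005,0,0,0],[0,0,0,0,0,0]]]'

```text
time_s: 32.15
position: [0.5557, 0.1172, 0.128]
tcp_rot: [[0.989, -0.0, -0.146], [0.146, 0.004, 0.989], [0.0, -1.0, 0.004]]
force: [-1.9, 8.8, 0.4]
opening: 0.002
```

jog_arm --rows '[[[0,0,-0.0005,0,0,0],[0,0,0,0,0,0]]]'

```text
time_s: 32.35
position: [0.5557, 0.117, 0.128]
tcp_rot: [[0.989, -0.0, -0.146], [0.146, 0.004, 0.989], [0.0, -1.0, 0.004]]
force: [-0.2, 9.8, 0.5]
opening: 0.002
```

jog_arm --rows '[[[0,0,-0.0005,0,0,0],[0,0,0,0,0,0]]]'

```text
time_s: 32.55
position: [0.5557, 0.1169, 0.128]
tcp_rot: [[0.989, -0.0, -0.146], [0.146, 0.005, 0.989], [0.0, -1.0, 0.005]]
force: [-1.0, 9.7, 0.0]
opening: -0.0
```

jog_arm --rows '[[[0,0,-0.0005,0,0,0],[0,0,0,0,0,0]]]'

```text
time_s: 32.75
position: [0.5557, 0.1167, 0.128]
tcp_rot: [[0.989, -0.0, -0.146], [0.146, 0.005, 0.989], [0.0, -1.0, 0.005]]
force: [-1.1, 11.9, 1.7]
opening: 0.005
```

jog_arm --rows '[[[0,0,-0.0005,0,0,0],[0,0,0,0,0,0]]]'

```text
time_s: 32.95
position: [0.5557, 0.1165, 0.128]
tcp_rot: [[0.989, -0.0, -0.146], [0.146, 0.006, 0.989], [0.0, -1.0, 0.006]]
force: [-0.5, 12.2, 0.7]
opening: 0.009
```

jog_arm --rows '[[[0,0,-0.0005,0,0,0],[0,0,0,0,0,0]]]'

```text
time_s: 33.15
position: [0.5558, 0.1163, 0.128]
tcp_rot: [[0.989, -0.0, -0.145], [0.145, 0.006, 0.989], [0.0, -1.0, 0.006]]
force: [-0.7, 14.0, 1.0]
opening: 0.009
```

The response is now stiff up to about 8.5 N and then about 5–6 N/mm, which is what a latched guard with a preloaded stop should give. I'll back off, then check the latch roller by comparing bracket images from the start, mid-ramp and now.

jog_arm --rows '[[[0,0,0.001,0,0,0],[0,0,0.001,0,0,0],[0,0,0.002,0,0,0],[0,0,0.004,0,0,0],[0,0,0.01,0,0,0],[0,0,0.01,0,0,0],[0,-0.03,0.02,0,0,0],[0,-0.04,0.02,0,0,0]]]'

```text
time_s: 33.95
position: [0.5445, 0.1803, 0.1965]
tcp_rot: [[0.989, -0.006, -0.146], [0.146, -0.001, 0.989], [-0.006, -1.0, -0.0]]
force: [0.5, 1.1, 0.5]
opening: 0.01
```

jog_arm --rows '[[[0,-0.04,0.02,0,0,0],[0,-0.02,0.02,0,0,0],[0,0,0,0,0,0],[0,0,0,0,0,0]]]'

```text
time_s: 34.35
position: [0.5399, 0.2197, 0.2577]
tcp_rot: [[0.989, -0.0, -0.149], [0.149, -0.001, 0.989], [-0.0, -1.0, -0.001]]
force: [1.3, 0.2, -0.4]
opening: 0.007
```

```bash
python3 - <<'E'
from h import *
go()
pic,d=bot.capture('side'); save('s5',pic); p2,d2=bot.capture('top')
print([(np.round(a['xyz'],4).tolist(),round(a['conf'],2)) for a in bot.landmark_of('top','bar')],[(np.round(a['xyz'],4).tolist(),round(a['conf'],2)) for a in bot.landmark_of('side','bar')])
W=world('top',d2);P=W[(np.hypot(W[...,0]-.559,W[...,1]-.1)<.07)&(W[...,2]>.135)&(W[...,2]<.155)]
print(cv2.minAreaRect((P[:,:2]*1000).astype(np.float32)))
a=cv2.imread('pics/side.png'); b=cv2.imread('pics/s5.png'); e=cv2.imread('pics/end.png')[:,:400]
s=slice(130,220),slice(320,390)
m=cv2.resize(e[120:340,240:400],None,fx=1.3,fy=1.3)  # mid-ramp, 2.67x
R=lambda i:cv2.resize(i[s],None,fx=4,fy=4,interpolation=cv2.INTER_CUBIC)
m=cv2.copyMakeBorder(m[:360,:],0,max(0,360-m.shape[0]),0,0,cv2.BORDER_CONSTANT)
cv2.imwrite('pics/cmp.png',np.hstack([R(a),m,R(b)]))
for n,D in(('start',np.load('side.npy')),('mid',np.load('sd.npy')),('now',d)):
    Z=world('side',D); q=(Z[...,0]>.62)&(Z[...,0]<.72)&(Z[...,1]>-.16)&(Z[...,1]<-.01)&(Z[...,2]>.1)&(D>0)
    print(n,q.sum(),np.round(np.sort(Z[q][:,2])[-8:],4),np.histogram(Z[q][:,2],np.arange(.1,.21,.008))[0])
E
```

```text
pos [0.5399 0.2197 0.2577] yaw 8.55 Rz [-2.e-04 -1.e+00 -8.e-04] F [ 1.33  0.19 -0.4 ] op 0.007 t 34.35
[([0.5604, 0.1008, 0.1458], 0.73)] [([0.5624, 0.1026, 0.143], 0.82)]
((559.4591064453125, 98.78233337402344), (88.6419677734375, 15.564253807067871), 8.541839599609375)
start 592 [0.1711 0.1712 0.1713 0.1714 0.1714 0.1723 0.1729 0.1732] [139 116  98  40  39  44  75   8  30   3   0   0   0]
mid 805 [0.1777 0.1777 0.1777 0.178  0.1781 0.1782 0.1782 0.1783] [321 111 127  43  34  41  80   6  10  32   0   0   0]
now 821 [0.1712 0.1712 0.1714 0.1715 0.1722 0.1723 0.1724 0.1726] [342 142  97  43  34  44  77   9  29   4   0   0   0]
```

View pics/cmp.png

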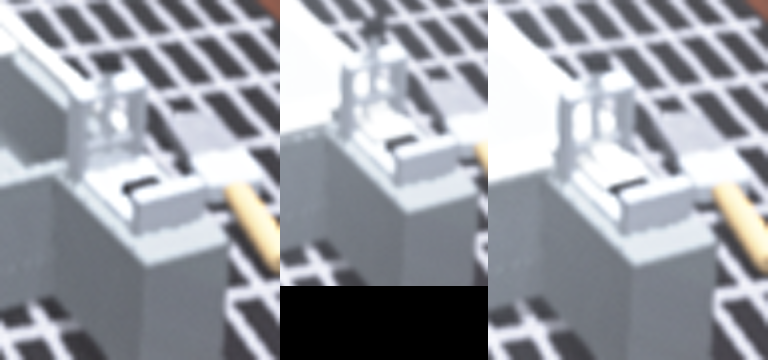

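The dark latch knob stood raised mid-ramp in the middle panel at (375,20), with its top at 178 mm. It is now down again in the right panel, its top at 172.6 mm against 173 mm at the start. The latch has dropped in and the arm is clear, so I'll hand in.

```bash
python3 -c "
from rig import bot
print(bot.hand_in())"
```

```text
the job is handed in; nothing more can be done
None
```

The small clay pot is standing in the ring seat, the guard is shut with its latch dropped in, and I handed the job in. No verdict was reported.

- **Pot:** I gripped it across the rim, set it down and let go with the guard still open. Its rim centre measured within about 2 mm of the seat's centre, and it later showed upright through the shut guard.
- **Guard:** I pushed the bar with closed fingers. One force drop looked like the click, but a gentle re-push showed the guard was still on the ramp, so I carried on for about 8 mm to the real latch point. The last push peaked at about 14 N, which I work out at roughly 1.8 mm of stop travel against the 3.5 mm limit.
- **Last checks:** Depth images put the latch knob at 178 mm while on the ramp and back at 172.6 mm afterwards, against 173 mm at the start. The final stiffness matched a latched guard pressed against its stop. The bar sits about 8 mm further in than at the false click, and the arm was clear at the end.
- **Not confirmed:** I had no direct reading of how far the stop is pressed in. I did not re-measure the big pot, saucer or brush at the end, but nothing went near them.

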